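Set up the photo corner and hold the camera mast at its second stop

TASK

Set up the counter's photo corner for the stamp that stands in it: first fold the photo box's three walls fully upright without knocking the stamp over. Then squeeze in the release paddle on the camera monopod's head, pull the mast straight up past its first stop to the second one and finish holding it there with the gripper (it drops back if let go; a colleague will tighten the collar while you hold). Leave the other things on the counter where they are.

Things in the scene. Friction and masses are not known exactly. Their poses are not given: they have to be found in the camera images.
- photo_box: Folding tabletop photo box, white inside, grey outside: a base sheet 110 (x) x 160 (y) x 5 mm fixed on the counter, with hinged walls along its left, right and back edges; its front (-x) stays open. Origin at the centre of the base's underside, z up. The walls start half folded out, sloping up and outward from the base.
- stamp: Wooden-handled rubber stamp, 25 x 44 x 73 mm tall, loose, standing upright near the middle of the photo box's base, the article to be photographed. Origin at the centre of its underside, z up. It must stay standing there.
- mast_head: Head of the camera monopod, the part to grip: an upright black block 24 (x) x 26 (y) x 46 mm, from 2 to 48 mm above its origin on the mast's axis (128 mm above the counter with the mast down). z up. A small camera 24 x 58 x 40 mm sits on a short arm toward +x, its centre 56 mm from the axis, its top 24 mm above the origin. The release paddle stands out of the +y face.
- grip (a point): Where to grip the head: on the mast's axis at the height of the middle of the release paddle, 27 mm above the head's origin (155 mm above the counter with the mast down). Same axes as the head. Fingers that close along the head's y take it between the paddle (+y) and the opposite face (-y): 35 mm apart with the paddle out, 28 mm with it fully in.
- release_face (a point): Middle of the outer face of the release paddle, a ribbed aluminium push paddle 16 mm wide (x) and 27 mm tall that stands 9 mm out of the head's +y face, 22 mm from the mast's axis.
- release (a joint): Travel of the release paddle in m: 0 out, 0.007 fully pressed in (along the head's -y). A spring pushes it out, 2.5 N at first and 6 N fully in. It frees the mast while pressed more than about 5 mm; let go, it springs out and catches again at the next stop.
- mast (a joint): Height of the monopod's mast in m, straight up: 0 down (latched), 0.05 first stop (latches there if the paddle is not held in), 0.10 second stop, the end of its travel. It slides with little friction; mast, head and camera together weigh about 0.3 kg. Nothing latches at the second stop: the mast drops back to the first stop if it is let go.
- monopod: Camera monopod's round weighted foot, 82 mm across, fixed on the counter, with its upright outer tube 26 mm thick and a black collar 33 mm thick whose rim is 124 mm above the counter. Origin at the centre of the foot's underside; the mast slides up out of the collar along z. Same yaw as the head.
- glass: Bystander: clear drinking glass, 62 mm across, 83 mm tall, at the back of the counter. Origin under its centre.
- pen_pot: Bystander: black pen pot with pens, 80 mm across, 147 mm tall, at the back of the counter. Origin under its centre.
- tape_dispenser: Bystander: blue desk tape dispenser, 52 x 155 x 72 mm, at the back right. Origin under its centre.
- tape_roll: Bystander: roll of black tape lying flat, 62 mm across, 19 mm high, between the photo box and the counter's near edge. Origin under its centre.
- box_cutter: Bystander: yellow snap-off cutter lying flat, 20 x 130 x 14 mm, near the counter's near edge. Origin under its centre.
- wall_left (a joint): Angle in rad of the photo box's wall at its left (+y) side: 0 flat outward, 1.57 upright (its stop); starts at 0.5 to 0.85. Panel 85 mm high, 4 mm thick, 108 mm wide; hinge line 3 mm above the counter at the box's y = +80 mm. The hinge is a stiff crease (0.06 N m): the wall stays where left. Lift it by its free edge along the arc; a level push from outside can jam on the hinge.
- wall_left_edge (a point): Middle of the free edge of that wall (mid-thickness), 85 mm from its hinge line. Its x points from the hinge to the free edge, y runs along the hinge, z is square to the wall's inner face.
- wall_right (a joint): Angle in rad of the photo box's wall at its right (-y) side: 0 flat outward, 1.57 upright (its stop); starts at 0.5 to 0.85. Panel 85 mm high, 4 mm thick, 108 mm wide; hinge line 3 mm above the counter at the box's y = -80 mm. The hinge is a stiff crease (0.06 N m): the wall stays where left. Lift it by its free edge along the arc; a level push from outside can jam on the hinge.
- wall_right_edge (a point): Middle of the free edge of that wall (mid-thickness), 85 mm from its hinge line. Its x points from the hinge to the free edge, y runs along the hinge, z is square to the wall's inner face.
- wall_back (a joint): Angle in rad of the photo box's wall at its back (+x): 0 flat outward, 1.57 upright (its stop); starts at 0.5 to 0.85. Panel 85 mm high, 4 mm thick, 158 mm wide; hinge line 3 mm above the counter at the box's x = +55 mm. The hinge is a stiff crease (0.06 N m): the wall stays where left. Lift it by its free edge along the arc; a level push from outside can jam on the hinge.
- wall_back_edge (a point): Middle of the free edge of that wall (mid-thickness), 85 mm from its hinge line. Its x points from the hinge to the free edge, y runs along the hinge, z is square to the wall's inner face.
Mind the look-alikes: they are no part of the job. Leave any blue look-alike of the stamp alone.

How it is judged:
By the outcome, as a careful person would: the job done as asked, in the order asked, and still so for the second after the job is handed in, while the arm keeps its last pose, push and grip.
It also fails if it takes over 64 s, if anything falls off the work surface, if the arm or the gripper's body presses on something with over 40 N, if the wrist force passes 120 N, or if a joint passes its speed limit or range.

ROBOT

A 7-joint arm with a two-finger parallel gripper is mounted at the origin on a cart in front of the work surface, level with it; the furniture and walls round the work are solid. World frame = base frame: x ahead of the robot, y to its left, z up, the work surface at z = 0. Lengths are in mm, angles in rad, forces in N, time in s.
With the tool pointing down it reaches from about 425 to 825 mm from the base axis. Payload 3.6 kg.
Tool frame: the origin (TCP) lies on the centre line of the jaws, within the pads' length; the fingertips stand 17 mm ahead of it and the grasp point (between the pads) lies 2 mm behind it; z points along the fingers, y is the line along which they close (so a half turn about z gives the same grasp; the last joint's range is limited). The gripper opens to 93 mm and grips with 3 to 60 N. Pads are 15 mm wide; open, the fingers measure 128 mm over their backs; the gripper's body (75 mm by 188 mm) begins 65 mm behind the grasp point.
Start: joints at [1.173, 0.615, -0.013, 1.423, 0.008, 1.103, -0.04], TCP at [236.15, -605.555, 235.64] pointing down, gripper open.
Joint ranges: [-3.12, 3.12], [-0.3, 2.06], [-1.34, 1.32], [0.26, 2.42], [-1.36, 4.5], [0.01, 1.98], [-2.84, 2.84]. Speed limits (rad/s): [2.79, 2.79, 3.14, 3.14, 3.14, 3.14, 3.14].

INTERFACE

Orientations are given as a unit quaternion [w, x, y, z].
In Python, from rig import arm gives the robot as it stands.
- The arm moves only by the tool servo_tool, never from a script. Its argument "plan" is a list of rows, each a list of 7 numbers: the shift along the tool's x, y, z normalised to -1 to 1, where 1 is 0.15 m, then the turn, a rotation vector about the tool's x, y, z normalised to -1 to 1, where 1 is 360 degrees, then the closure, from 0 (fully open) to 1 (shut). In form: [[tx, ty, tz, rx, ry, rz, claw], ...]. A call has 1 to 5 rows; each row is the pose to reach, as a shift and turn from the pose commanded when the call began, along the tool's axes at that moment, turning the shorter way round; what a row does not reach only later rows make up. A row lasts 1/8 s, in which the tool goes at most 62.5 mm and 10.7 degrees, less where a joint would pass 70% of its speed; a pose out of reach is approached as far as the arm can. A call with a number of a shift or a turn outside -1 to 1 is refused whole. A call with a gripper value outside its range is refused whole. The fingers move at their own pace and stop on an object; the grip force is fixed at half the most. Time passes only in rows, so rows that repeat a pose let the fingers close. It gives the time, the measured TCP pose, the force, the opening and the grip force at its end, in the units of the state.
- arm.get_obs(): the state, without advancing time (a new reading comes with each control period).
- arm.capture(name): name is "scene" or "top"; returns a dict with "color" (420x560x3 uint8, red, green, blue), "range_z" (420x560 float32, mm along the optical axis (not along the pixel's ray), 0 where there is no reading), "intrinsics" (3x3 intrinsics, pixels), "D" ([k1, k2, p1, p2, k3] as OpenCV has them; the pictures are not rectified), "world_from_camera" (4x4, takes a point from camera to world coordinates). Camera axes: x right, y down, z forward; pixel columns grow to the right and rows downward; lengths in mm; the calibration is good to about 2 mm. A picture is of the moment at which its call begins.
- arm.close_job(): hands the job in; it is judged then, once.
Trained networks look in a picture, given as the dict that the camera call returned (one of the last four; its "shot" number tells which), for a name from the list of things; names that differ only in an ending like _2 or _b are one class to them, and where a whole thing is asked for, a point or a joint stands for the part that bears it (a point fixed in the world has none). Each returns a list of dicts, best first, with "confidence" (0 to 1); they miss things now and then, are a little off and sometimes report something else, mostly with a low value. They report only what shows in the picture. A call takes as long as a camera call. They do not tell look-alikes from the thing itself.
- arm.find_in(picture, label): "location" ([x, y, z] in mm, in world coordinates, good to about 4 mm: the middle of the surface that is visible of it).
- arm.regions_of(picture, label): "region" (420x560 bool, what is visible of it).
- arm.tip_of(picture, label): "location" ([x, y, z] in mm, in world coordinates, good to about 4 mm: a listed point, or the origin of a listed thing).
The state is a dict: "time_s": time; "q": joint angles; "dq": joint speeds; "joint_efforts": joint torques, N m; "eef_pos": TCP position; "tcp_rot": TCP orientation; "contact_force": force on the tool from outside, world axes, zero at the start; "moment": the same for the moment, N m; "finger_gap": finger opening in mm; "grasp_force": force on a finger pad.
Only numpy, scipy, OpenCV 4.12 (cv2) and the standard library are available. Lean on these libraries where they do the work, as an engineer would, in place of code of your own. Each camera call takes 0.05 s, during which the arm holds its last target. There are 200 camera calls.

## Working session

There is one attempt and no reset: what is moved stays moved. The work goes in short steps, Python scripts to look and compute and a tool call to move; the robot and the scene stay as the last step left them, time stands still between calls to the robot, and variables do not carry over. Pictures are saved under pics/ and viewed, at most 10 in all, crops included, and the job is handed in when it is done.

Besides the shell and the picture viewer there is one more tool, called after "Request:" in YAML: its name, and indented under it one key for each argument. servo_tool: Moves the arm, as the interface text tells. Its arguments: {"type":"object","properties":{"plan":{"type":"array"}},"required":["plan"]}

```bash
mkdir -p pics; cat > h.py <<'E'
import numpy as np,cv2
from rig import arm
from scipy.spatial.transform import Rotation as R
def obs():
    o=arm.get_obs(); q=o['tcp_rot']; print('t',o['time_s'],'p',np.round(o['eef_pos'],1),'q',np.round(q,3),'F',np.round(o['contact_force'],1),'gap',o['finger_gap'],'gf',o['grasp_force'],'jq',np.round(o['q'],2)); return o
def save(c,n): cv2.imwrite('pics/'+n+'.png',c['color'][:,:,::-1])
def tips(c,names):
    for n in names:
        print(n,[(np.round(d['location'],1).tolist(),round(d['confidence'],2)) for d in arm.tip_of(c,n)][:3])
def cloud(c):
    h,w=c['range_z'].shape; u,v=np.meshgrid(np.arange(w),np.arange(h))
    p=cv2.undistortPoints(np.stack([u,v],-1).reshape(-1,1,2).astype(np.float64),c['intrinsics'],c['D']).reshape(h,w,2)
    z=c['range_z'].astype(float); P=np.dstack([p*z[...,None],z]); T=c['world_from_camera']
    W=P@T[:3,:3].T+T[:3,3]; W[z==0]=np.nan; return W
E
python3 - <<'E'
from h import *
obs()
N=['photo_box','stamp','mast_head','grip','release_face','monopod','glass','pen_pot','tape_dispenser','tape_roll','box_cutter','wall_left_edge','wall_right_edge','wall_back_edge']
for k in ['scene','top']:
    c=arm.capture(k); save(c,k+'1'); print(k,c['world_from_camera'][:3,3]); tips(c,N)
E
```

```text
t 0.0 p [ 235.9 -604.9  234.5] q [-0.001  0.983  0.185 -0.   ] F [-0.2 -0.5  0.2] gap 92.62868174784907 gf 0.0 jq [ 1.17  0.62 -0.01  1.42  0.01  1.1  -0.04]
scene [226.9120057  271.85673924 712.31879126]
photo_box [([557.7, -191.8, -3.0], 0.92), ([403.3, -317.1, 152.8], 0.32)]
stamp [([553.4, -194.2, 1.8], 0.61), ([372.4, -39.2, -3.4], 0.6), ([410.7, 36.1, 0.2], 0.57)]
mast_head [([417.5, -329.1, 124.8], 0.87)]
grip [([419.5, -334.6, 158.4], 0.68)]
release_face [([407.9, -318.2, 155.5], 0.5)]
monopod [([417.8, -330.1, 0.7], 0.64)]
glass [([705.8, -409.0, 2.2], 0.69), ([559.6, -189.3, -2.9], 0.69)]
pen_pot [([762.8, -274.3, 1.1], 0.65)]
tape_dispenser [([629.0, -497.1, -4.9], 0.89)]
tape_roll [([392.8, -132.1, -3.5], 0.75), ([553.2, -196.0, 7.8], 0.41)]
box_cutter [([338.4, -177.2, -1.2], 0.83)]
wall_left_edge [([513.4, -53.1, 55.0], 0.64), ([337.1, -176.2, -2.0], 0.62), ([417.6, -329.6, 4.0], 0.41)]
wall_right_edge [([597.8, -332.5, 53.7], 0.68)]
wall_back_edge []
top [ 466.95212998 -220.42412885 1104.52033062]
photo_box [([552.4, -196.6, 0.0], 0.76), ([550.4, -195.3, 5.2], 0.42)]
s
[... 153 characters left out ...]
-3.1], 0.47), ([550.9, -194.5, -0.9], 0.26)]
grip [([421.2, -332.3, 152.8], 0.67)]
release_face [([399.1, -317.7, 151.9], 0.59), ([424.9, -333.4, 152.1], 0.4)]
monopod [([419.8, -327.8, -3.5], 0.82)]
glass [([707.3, -405.3, -1.6], 0.6)]
pen_pot [([757.6, -276.4, -3.6], 0.96), ([705.4, -408.1, -1.5], 0.71), ([671.0, -155.5, 60.6], 0.38)]
tape_dispenser [([631.3, -493.1, 0.7], 0.96)]
tape_roll [([394.2, -129.6, 1.5], 0.85), ([669.1, -154.7, 62.9], 0.6)]
box_cutter [([335.0, -176.3, 0.4], 0.81)]
wall_left_edge [([511.7, -51.2, 56.9], 0.83)]
wall_right_edge [([598.7, -335.7, 55.1], 0.7), ([705.9, -406.2, -2.2], 0.31)]
wall_back_edge [([671.7, -158.3, 61.5], 0.56), ([401.7, -321.3, 153.8], 0.41)]
```

View pics/scene1.png

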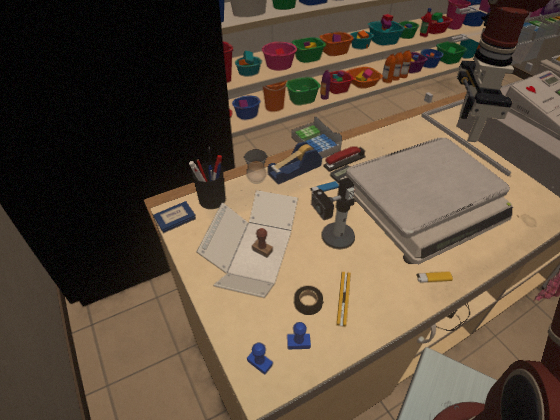

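View pics/top1.png

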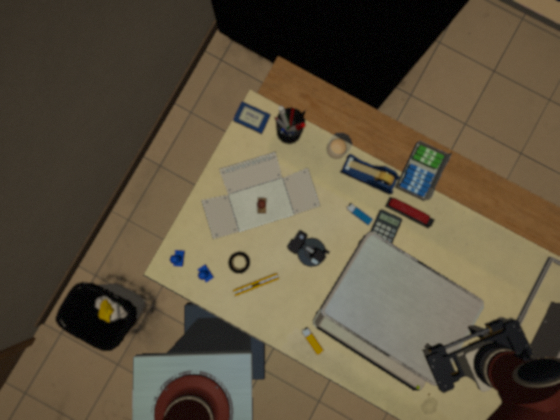

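```bash
python3 - <<'E'
from h import *
c=arm.capture('top'); W=cloud(c)
def pc(n,zmin,zmax,ctr,r):
    m=np.isfinite(W[...,2])&(W[...,2]>zmin)&(W[...,2]<zmax)&(np.hypot(W[...,0]-ctr[0],W[...,1]-ctr[1])<r)
    p=W[m]
    if len(p)<10: print(n,len(p));return
    box=cv2.minAreaRect(p[:,:2].astype(np.float32)); print(n,len(p),box,'z',np.percentile(p[:,2],[5,50,95]).round(1))
# fit wall planes
L=np.array([512,-52]);Rr=np.array([598,-334]);B=np.array([671,-156]);C=np.array([553,-195])
for n,e in [('L',L),('R',Rr),('B',B)]:
    d=(e-C)/np.linalg.norm(e-C); t=np.array([-d[1],d[0]])
    h=80 if n!='B' else 55
    rel=W[...,:2]-C; s=rel@d; u=rel@t
    m=(s>h+8)&(s<np.linalg.norm(e-C)+15)&(abs(u)<35)&(W[...,2]>12)&(W[...,2]<90)
    p=W[m]; sl=np.polyfit(s[m],p[:,2],1); print(n,len(p),'dir',np.degrees(np.arctan2(d[1],d[0])),'slope ang',np.arctan(sl[0]),'smax',np.percentile(s[m],98),'zmax',np.percentile(p[:,2],98))
pc('stamp',55,90,C,35)
pc('mast',150,190,(418,-330),45)
pc('mastcam',135,158,(450,-350),70)
E
```

```text
L 624 dir 105.99830057611187 slope ang 0.6525119774690099 smax 151.50494390294392 zmax 57.86690040542824
R 572 dir -72.06110613747323 slope ang 0.6015693510822434 smax 144.4832142050196 zmax 53.67260486530019
B 609 dir 18.28915835000279 slope ang 0.7321509288571758 smax 120.80970209773744 zmax 61.05681937516639
stamp 71 ((549.8251953125, -192.13255310058594), (23.85662078857422, 21.38603401184082), 88.52303314208984) z [68.9 74.9 80.7]
mast 154 ((415.6589660644531, -325.14312744140625), (23.9191837310791, 35.32572937011719), 54.54206085205078) z [161.  174.9 178.2]
mastcam 190 ((441.9554138183594, -298.9830322265625), (75.40243530273438, 36.6363639831543), 33.795318603515625) z [138.6 150.7 155.2]
```

The top and scene views show the box near pixel (262,205) in top, yawed about 17°. The brown stamp is on it, the monopod is at (312,252) with its camera toward +x/+y, and the blue look-alike stamps are at (178,258) and (205,272). I'll start with the right wall, pushing from outside with closed fingers.

Request:
servo_tool:
  plan:
    - [1,-0.2,0,0,0,-0.119,1]
    - [1,-0.2,0,0,0,-0.119,1]
    - [1,-0.2,0,0,0,-0.119,1]
    - [1,-0.2,0,0,0,-0.119,1]
    - [1,-0.2,0,0,0,-0.119,1]

```text
time_s: 2.17
eef_pos: [365.0, -523.1, 235.6]
tcp_rot: [-0.0, 0.848, 0.53, 0.0]
contact_force: [0.4, -0.4, 0.4]
finger_gap: 47.7
grasp_force: 0.0
```

```bash
cat >> h.py <<'E'
C=np.array([553.5,-194.5]); YAW=np.radians(17); EX=np.array([np.cos(YAW),np.sin(YAW)]); EY=np.array([-EX[1],EX[0]])
def to(x,y,z,yawdeg=None):
    """shift (units) and rz from here to the target"""
    o=obs(); q=o['tcp_rot']; r=R.from_quat([q[1],q[2],q[3],q[0]]).as_matrix()
    print('shift',np.round(r.T@(np.array([x,y,z])-o['eef_pos'])/150,3),'yaw',np.degrees(np.arctan2(r[1,0],r[0,0])).round(1))
    if yawdeg is not None:
        c,s=np.cos(np.radians(yawdeg)),np.sin(np.radians(yawdeg))
        t=np.array([[c,s,0],[s,-c,0],[0,0,-1]]); print('turn',np.round(R.from_matrix(r.T@t).as_rotvec()/2/np.pi,4))
def box(x,y,z,yawdeg=None):
    p=C+x*EX+y*EY; to(p[0],p[1],z,yawdeg)
E
python3 -c "
from h import *
box(8,-178,150,107)"
```

```text
t 2.175 p [ 365.  -523.1  235.6] q [-0.     0.848  0.53   0.   ] F [ 0.4 -0.4  0.4] gap 47.734671526196934 gf 0.0 jq [ 1.05  0.6  -0.22  1.46  0.14  1.1   0.36]
shift [1.688 1.019 0.571] yaw 64.0
turn [ 0.     -0.     -0.1193]
```

Request:
servo_tool:
  plan:
    - [0.85,0.5,0,0,0,-0.1193,1]
    - [0.85,0.5,0,0,0,-0.1193,1]
    - [0.85,0.5,0,0,0,-0.1193,1]
    - [0.85,0.5,0,0,0,-0.1193,1]
    - [0.85,0.5,0,0,0,-0.1193,1]

```text
time_s: 2.8
eef_pos: [487.5, -441.8, 235.4]
tcp_rot: [-0.0, 0.597, 0.803, -0.0]
contact_force: [-0.5, -0.2, -0.5]
finger_gap: 1.2
grasp_force: 0.0
```

```bash
python3 -c "
from h import *
box(8,-178,52,107)"
```

```text
t 2.8 p [ 487.5 -441.8  235.4] q [-0.     0.597  0.803 -0.   ] F [-0.5 -0.2 -0.5] gap 1.202310883190861 gf 0.0 jq [ 0.93  0.66 -0.41  1.39  0.27  1.15  0.78]
shift [0.265 0.956 1.222] yaw 106.8
turn [-0.0001 -0.     -0.0007]
```

Request:
servo_tool:
  plan:
    - [0.265,0.956,0,0,0,0,1]
    - [0.265,0.956,0,0,0,0,1]
    - [0.265,0.956,0.2,0,0,0,1]
    - [0.265,0.956,0.7,0,0,0,1]
    - [0.265,0.956,1,0,0,0,1]

```text
time_s: 3.42
eef_pos: [613.0, -362.0, 84.1]
tcp_rot: [0.0, 0.597, 0.802, -0.001]
contact_force: [0.1, -0.6, -0.6]
finger_gap: 0.1
grasp_force: 0.0
```

Request:
servo_tool:
  plan:
    - [0,0,0.22,0,0,0,1]
    - [0,0,0.22,0,0,0,1]

```text
time_s: 3.68
eef_pos: [610.4, -361.3, 49.2]
tcp_rot: [-0.004, 0.596, 0.803, -0.001]
contact_force: [-0.7, -0.3, 0.3]
finger_gap: 0.5
grasp_force: 0.0
```

```bash
python3 - <<'E'
from h import *
box(8,-178,52,107)
c=arm.capture('scene'); cv2.imwrite('pics/s2.png',cv2.resize(c['color'][150:320,170:370,::-1],None,fx=3,fy=3))
E
```

```text
t 3.675 p [ 610.4 -361.3   49.2] q [-0.004  0.596  0.803 -0.001] F [-0.7 -0.3  0.3] gap 0.4554019804371739 gf 0.0 jq [ 0.68  0.93 -0.35  1.38  0.35  0.9   0.53]
shift [-0.012  0.015 -0.019] yaw 106.8
turn [-0.001  -0.0007 -0.0006]
```

View pics/s2.png

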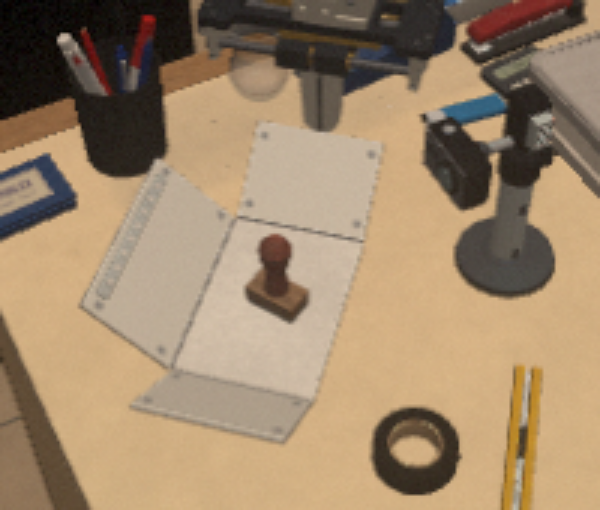

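The fingers at (320,110) are outside the right wall's free edge at (320,135), and the stamp is standing. Pushing along the arc.

Request:
servo_tool:
  plan:
    - [0.133,0,0,0,0,0,1]
    - [0.21,-0.06,0,0,0,0,1]
    - [0.21,0,-0.06,0,0,0,1]
    - [0.3,0,-0.14,0,0,0,1]
    - [0.4,0,-0.19,0,0,0,1]

```text
time_s: 4.35
eef_pos: [597.0, -302.8, 83.3]
tcp_rot: [0.001, 0.595, 0.804, 0.001]
contact_force: [0.2, -0.6, 0.9]
finger_gap: 0.5
grasp_force: 0.6
```

```bash
python3 - <<'E'
from h import *
box(8,-85,86,107)
c=arm.capture('top');tips(c,['wall_right_edge'])
E
```

```text
t 4.35 p [ 597.  -302.8   83.3] q [0.001 0.595 0.804 0.001] F [ 0.2 -0.6  0.9] gap 0.521926378916759 gf 0.5990922706769197 jq [ 0.63  0.83 -0.36  1.51  0.34  0.86  0.46]
shift [ 0.209 -0.012 -0.019] yaw 107.0
turn [0.0005 0.0002 0.0001]
wall_right_edge [([705.7, -406.8, -1.9], 0.61), ([586.8, -297.4, 84.6], 0.59)]
```

Request:
servo_tool:
  plan:
    - [0.07,0,-0.02,0,0,0,1]
    - [0.13,0,-0.02,0,0,0,1]
    - [0.18,0,-0.02,0,0,0,1]
    - [0.2,0,-0.02,0,0,0,1]
    - [0.2,0,-0.02,0,0,0,1]

```text
time_s: 5.08
eef_pos: [587.6, -277.4, 83.8]
tcp_rot: [0.002, 0.595, 0.804, -0.001]
contact_force: [2.9, -4.7, -2.5]
finger_gap: 0.3
grasp_force: 2.4
```

```bash
python3 - <<'E'
from h import *
box(8,-85,86,107)
E
```

```text
t 5.075 p [ 587.6 -277.4   83.8] q [ 0.002  0.595  0.804 -0.001] F [ 2.9 -4.7 -2.5] gap 0.2802246953645459 gf 2.430792823433876 jq [ 0.6   0.8  -0.35  1.57  0.34  0.83  0.42]
shift [ 0.028 -0.002 -0.015] yaw 107.0
turn [ 0.0002  0.0006 -0.    ]
```

Request:
servo_tool:
  plan:
    - [0.03,0,0,0,0,0,1]
    - [0.03,0,0,0,0,0,1]

```text
time_s: 5.32
eef_pos: [587.4, -277.2, 84.0]
tcp_rot: [0.005, 0.596, 0.803, -0.002]
contact_force: [5.7, -8.6, -6.5]
finger_gap: 0.9
grasp_force: 5.2
```

Request:
servo_tool:
  plan:
    - [-0.15,0,0,0,0,0,1]
    - [-0.3,0,0,0,0,0,1]
    - [-0.3,0,-0.5,0,0,0,1]
    - [-0.3,0,-0.9,0,0,0,1]
    - [-0.3,0,-0.9,0,0,0,1]

```text
time_s: 5.95
eef_pos: [601.4, -313.3, 224.4]
tcp_rot: [0.004, 0.594, 0.804, 0.002]
contact_force: [0.2, -0.2, -0.2]
finger_gap: 0.1
grasp_force: 0.0
```

```bash
python3 - <<'E'
from h import *
c=arm.capture('scene');tips(c,['wall_right_edge','stamp'])
W=cloud(c)
m=(arm.regions_of(c,'wall_right')or[{'region':None}])[0]['region']
if m is not None:
    p=W[m&np.isfinite(W[...,2])]; l=np.c_[(p[:,:2]-C)@EX,(p[:,:2]-C)@EY,p[:,2]]
    l=l[(abs(l[:,1]+80)<25)&(l[:,2]>10)]; print(len(l),np.polyfit(l[:,2],l[:,1],1))
box(120,35,215,17)
E
```

```text
wall_right_edge [([580.4, -266.7, 89.0], 0.61)]
stamp [([552.9, -192.4, 0.3], 0.81), ([370.6, -38.1, -0.4], 0.74), ([409.5, 36.4, -3.0], 0.57)]
1014 [-2.48801372e-03 -7.56054365e+01]
t 6.15 p [ 597.6 -313.   217. ] q [-0.002  0.594  0.804 -0.   ] F [ 0.9 -0.3 -0.5] gap 0.23038587913472838 gf 0.0 jq [ 0.66  0.7  -0.4   1.36  0.28  1.15  0.53]
shift [1.073 0.752 0.014] yaw 107.1
turn [-8.000e-04  1.000e-04  2.503e-01]
```

Request:
servo_tool:
  plan:
    - [1,0.75,0,0,0,0.125,1]
    - [1,0.75,0,0,0,0.125,1]
    - [1,0.75,0,0,0,0.125,1]
    - [1,0.75,0,0,0,0.125,1]
    - [1,0.75,0,0,0,0.125,1]

```text
time_s: 6.78
eef_pos: [661.2, -136.3, 216.6]
tcp_rot: [-0.001, 0.856, 0.516, -0.002]
contact_force: [0.1, -0.7, -0.4]
finger_gap: 0.1
grasp_force: 0.0
```

Request:
servo_tool:
  plan:
    - [0.193,0.09,0,0,0,0.125,1]
    - [0.193,0.09,0,0,0,0.125,1]
    - [0.193,0.09,0,0,0,0.125,1]
    - [0.193,0.09,0.2,0,0,0.125,1]
    - [0.193,0.09,0.4,0,0,0.125,1]

```text
time_s: 7.4
eef_pos: [686.8, -120.2, 157.3]
tcp_rot: [0.0, 0.989, 0.147, -0.001]
contact_force: [0.3, -0.3, -0.3]
finger_gap: -0.0
grasp_force: 0.0
```

```bash
python3 - <<'E'
from h import *
box(151,35,55,17)
E
```

```text
t 7.4 p [ 686.8 -120.2  157.3] q [ 0.     0.989  0.147 -0.001] F [ 0.3 -0.3 -0.3] gap -0.01460486032058445 gf 0.0 jq [ 0.13  0.76  0.02  1.36 -0.01  1.02 -1.13]
shift [ 0.014 -0.02   0.682] yaw 16.9
turn [ 0.0001  0.0004 -0.0002]
```

Request:
servo_tool:
  plan:
    - [0.014,-0.02,0.4,0,0,0,1]
    - [0.014,-0.02,0.68,0,0,0,1]
    - [0.014,-0.02,0.68,0,0,0,1]

```text
time_s: 7.78
eef_pos: [684.4, -115.9, 51.8]
tcp_rot: [-0.001, 0.989, 0.148, -0.006]
contact_force: [-0.9, -0.0, -0.5]
finger_gap: 0.8
grasp_force: 0.0
```

Request:
servo_tool:
  plan:
    - [-0.133,0,0,0,0,0,1]
    - [-0.21,0,-0.06,0,0,0,1]
    - [-0.29,0,-0.12,0,0,0,1]
    - [-0.37,0,-0.16,0,0,0,1]
    - [-0.37,0,-0.16,0,0,0,1]

```text
time_s: 8.4
eef_pos: [635.3, -131.8, 82.6]
tcp_rot: [0.0, 0.989, 0.148, 0.0]
contact_force: [0.1, -0.1, 0.1]
finger_gap: 0.5
grasp_force: 0.0
```

```bash
python3 - <<'E'
from h import *
box(65,35,85,17)
c=arm.capture('top');tips(c,['wall_back_edge'])
E
```

```text
t 8.4 p [ 635.3 -131.8   82.6] q [0.    0.989 0.148 0.   ] F [ 0.1 -0.1  0.1] gap 0.5080318139272414 gf 0.0 jq [ 0.17  0.78  0.01  1.58 -0.01  0.78 -1.1 ]
shift [-0.211  0.007 -0.016] yaw 17.0
turn [ 0.0002 -0.0001  0.0001]
wall_back_edge [([634.1, -165.7, 83.6], 0.74)]
```

Request:
servo_tool:
  plan:
    - [-0.07,0,-0.02,0,0,0,1]
    - [-0.13,0,-0.02,0,0,0,1]
    - [-0.18,0,-0.02,0,0,0,1]
    - [-0.21,0,-0.02,0,0,0,1]
    - [-0.22,0,-0.02,0,0,0,1]

```text
time_s: 9.12
eef_pos: [608.2, -139.3, 84.5]
tcp_rot: [0.0, 0.989, 0.149, 0.005]
contact_force: [9.0, 1.4, -4.4]
finger_gap: 0.6
grasp_force: 4.2
```

```bash
python3 - <<'E'
from h import *
box(65,35,85,17)
E
```

```text
t 9.125 p [ 608.2 -139.3   84.5] q [0.    0.989 0.149 0.005] F [ 9.   1.4 -4.4] gap 0.6043870483716735 gf 4.215246140956879 jq [ 0.19  0.74  0.    1.67 -0.    0.73 -1.08]
shift [-0.023  0.012 -0.004] yaw 17.1
turn [ 0.0003 -0.0015  0.0004]
```

Request:
servo_tool:
  plan:
    - [0.15,0,0,0,0,0,1]
    - [0.3,0,0,0,0,0,1]
    - [0.3,0,-0.5,0,0,0,1]
    - [0.3,0,-0.85,0,0,0,1]
    - [0.3,0,-0.85,0,0,0,1]

```text
time_s: 9.75
eef_pos: [650.0, -128.4, 217.5]
tcp_rot: [0.002, 0.989, 0.148, 0.005]
contact_force: [0.0, -0.3, -0.3]
finger_gap: 0.6
grasp_force: 0.0
```

Request:
servo_tool:
  plan:
    - [-0.4,-0.85,0,0,0,-0.125,1]
    - [-0.4,-0.85,0,0,0,-0.125,1]
    - [-0.4,-0.85,0,0,0,-0.125,1]
    - [-0.4,-0.85,0,0,0,-0.125,1]
    - [-0.4,-0.85,0,0,0,-0.125,1]

```text
time_s: 10.38
eef_pos: [551.3, -23.4, 210.7]
tcp_rot: [-0.001, 0.857, 0.516, -0.001]
contact_force: [-0.6, -1.3, -0.1]
finger_gap: 0.4
grasp_force: 0.0
```

Request:
servo_tool:
  plan:
    - [-0.17,-0.32,0,0,0,-0.125,1]
    - [-0.17,-0.32,0,0,0,-0.125,1]
    - [-0.17,-0.32,0,0,0,-0.125,1]
    - [-0.17,-0.32,0.2,0,0,-0.125,1]
    - [-0.17,-0.32,0.4,0,0,-0.125,1]

```text
time_s: 11.0
eef_pos: [498.0, -24.0, 150.6]
tcp_rot: [-0.0, 0.595, 0.804, -0.0]
contact_force: [0.2, -0.9, -0.2]
finger_gap: 0.9
grasp_force: 0.0
```

```bash
python3 - <<'E'
from h import *
box(2,180,52,107)
c=arm.capture('top');tips(c,['wall_left_edge','wall_back_edge','stamp'])
E
```

```text
t 11.0 p [498.  -24.  150.6] q [-0.     0.595  0.804 -0.   ] F [ 0.2 -0.9 -0.2] gap 0.8568256774787084 gf 0.0 jq [ 0.27  0.52 -0.39  1.95  0.29  0.73  0.  ]
shift [0.005 0.035 0.657] yaw 107.0
turn [-0.0001  0.     -0.    ]
wall_left_edge [([514.0, -50.2, 55.4], 0.92)]
wall_back_edge [([607.2, -173.2, 88.4], 0.51)]
stamp [([554.1, -195.3, 8.4], 0.73), ([367.3, -35.4, 3.6], 0.66)]
```

Request:
servo_tool:
  plan:
    - [0.005,0.03,0.4,0,0,0,1]
    - [0.005,0.03,0.65,0,0,0,1]
    - [0.005,0.03,0.65,0,0,0,1]

```text
time_s: 11.58
eef_pos: [501.4, -21.1, 53.2]
tcp_rot: [-0.001, 0.594, 0.804, -0.001]
contact_force: [0.0, -0.6, 0.2]
finger_gap: 0.3
grasp_force: 0.0
```

Request:
servo_tool:
  plan:
    - [-0.133,0,0,0,0,0,1]
    - [-0.21,0,-0.06,0,0,0,1]
    - [-0.29,0,-0.13,0,0,0,1]
    - [-0.38,0,-0.18,0,0,0,1]
    - [-0.38,0,-0.19,0,0,0,1]

```text
time_s: 12.2
eef_pos: [520.3, -78.1, 84.0]
tcp_rot: [0.002, 0.596, 0.803, 0.0]
contact_force: [-0.7, 0.2, -0.1]
finger_gap: 0.3
grasp_force: 0.0
```

```bash
python3 - <<'E'
from h import *
box(2,91,84,107)
c=arm.capture('top');tips(c,['wall_left_edge'])
E
```

```text
t 12.2 p [520.3 -78.1  84. ] q [0.002 0.596 0.803 0.   ] F [-0.7  0.2 -0.1] gap 0.3453055189347681 gf 0.0 jq [ 0.33  0.65 -0.35  1.94  0.37  0.61  0.04]
shift [-0.2   -0.001  0.   ] yaw 106.9
turn [ 0.0004  0.0004 -0.0003]
wall_left_edge [([526.6, -89.2, 84.5], 0.78)]
```

Request:
servo_tool:
  plan:
    - [-0.07,0,-0.01,0,0,0,1]
    - [-0.13,0,-0.01,0,0,0,1]
    - [-0.18,0,-0.01,0,0,0,1]
    - [-0.21,0,-0.01,0,0,0,1]
    - [-0.22,0,-0.01,0,0,0,1]

```text
time_s: 12.92
eef_pos: [527.9, -105.1, 83.9]
tcp_rot: [-0.002, 0.594, 0.805, 0.001]
contact_force: [-1.9, 6.2, 1.1]
finger_gap: 0.7
grasp_force: 3.0
```

```bash
python3 - <<'E'
from h import *
box(2,91,84,107)
E
```

```text
t 12.925 p [ 527.9 -105.1   83.9] q [-0.002  0.594  0.805  0.001] F [-1.9  6.2  1.1] gap 0.6871985404878311 gf 3.012237846851349 jq [ 0.39  0.67 -0.36  1.9   0.37  0.64  0.1 ]
shift [-0.013  0.002 -0.   ] yaw 107.1
turn [-0.0002 -0.0005  0.0004]
```

Request:
servo_tool:
  plan:
    - [-0.02,0,0,0,0,0,1]
    - [-0.02,0,0,0,0,0,1]

```text
time_s: 13.18
eef_pos: [528.0, -105.2, 84.0]
tcp_rot: [-0.003, 0.593, 0.805, 0.001]
contact_force: [-3.7, 7.8, 2.6]
finger_gap: 0.5
grasp_force: 4.4
```

Request:
servo_tool:
  plan:
    - [0.15,0,0,0,0,0,1]
    - [0.3,0,0,0,0,0,1]
    - [0.3,0,-0.5,0,0,0,1]
    - [0.3,0,-1,0,0,0,1]
    - [0.3,0,-1,0,0,0,1]

```text
time_s: 13.8
eef_pos: [518.3, -67.5, 238.0]
tcp_rot: [0.003, 0.594, 0.804, 0.001]
contact_force: [-0.3, 0.3, -0.7]
finger_gap: 0.4
grasp_force: 0.0
```

```bash
python3 - <<'E'
from h import *
c=arm.capture('scene'); cv2.imwrite('pics/s3.png',cv2.resize(c['color'][150:320,170:370,::-1],None,fx=3,fy=3))
W=cloud(c); Lx=(W[...,:2]-C)@EX; Ly=(W[...,:2]-C)@EY; Z=W[...,2]
for n,a,b,h in [('R',Ly,Lx,-78),('B',Lx,Ly,55),('L',Ly,Lx,82)]:
    m=(abs(a-h)<9)&(abs(b)<45)&(Z>20)&(Z<80); print(n,m.sum(),np.polyfit(Z[m],a[m],1) if m.sum()>20 else '')
m=(abs(Lx-55)<9)&(abs(Ly)<70)&(Z>20)&(Z<80); k=np.polyfit(Ly[m],Lx[m],1); print('back yaw corr deg',-np.degrees(np.arctan(k[0])))
t=arm.capture('top')
for x in (c,t): tips(x,['grip','release_face','mast_head','monopod','stamp','wall_left_edge'])
for x in (c,t):
    m=arm.regions_of(x,'mast_head')
    if not m: continue
    V=cloud(x)[m[0]['region']]; V=V[np.isfinite(V[:,2])]; q=V[V[:,2]>160]
    print(len(V),cv2.minAreaRect(q[:,:2].astype(np.float32)),np.median(q,0)); 
    d=V[(V[:,2]>110)&(V[:,2]<156)&(np.hypot(V[:,0]-419,V[:,1]+330)>38)]; print('cam',len(d),np.median(d,0) if len(d) else '')
to(419,-330,270,55)
E
```

```text
R 471 [ 4.28687985e-03 -7.58745037e+01]
B 143 [-3.55989336e-02  5.63421504e+01]
L 680 [-6.86317115e-04  8.42686564e+01]
back yaw corr deg 0.7420987278028534
grip [([419.4, -330.1, 156.9], 0.78)]
release_face [([402.3, -317.7, 156.0], 0.6)]
mast_head [([419.9, -327.9, 124.8], 0.98), ([532.6, -114.9, 90.2], 0.61)]
monopod [([419.7, -330.5, 1.9], 0.71)]
stamp [([550.2, -190.9, 3.5], 0.91), ([410.3, 36.2, -3.4], 0.78), ([371.0, -39.0, -2.3], 0.73)]
wall_left_edge [([530.7, -116.1, 88.7], 0.73), ([418.3, -329.3, 126.8], 0.2)]
grip [([420.3, -331.2, 151.8], 0.82), ([580.7, -270.3, 88.0], 0.29)]
release_face [([399.3, -318.5, 154.4], 0.57), ([759.7, -274.7, -3.9], 0.36), ([421.4, -331.6, 151.9], 0.17)]
mast_head [([416.9, -327.4, 127.9], 0.7)]
monopod [([418.3, -329.9, -1.7], 0.7)]
stamp [([550.6, -200.0, 6.8], 0.57), ([369.5, -36.1, 1.8], 0.56)]
wall_left_edge [([580.7, -268.5, 89.2], 0.54), ([532.8, -113.7, 86.6], 0.44)]
891 ((416.46527099609375, -326.0118408203125), (23.48318862915039, 36.309783935546875), 57.44340896606445) [ 415.46669898 -322.10297753  172.29826707]
cam 476 [ 444.92286629 -272.8127544   145.69974336]
502 ((415.54840087890625, -325.365478515625), (24.272735595703125, 35.253868103027344), 55.50529098510742) [ 417.0863889  -325.03672524  175.53768422]
cam 286 [ 449.57860178 -280.78609446  150.9408625 ]
t 14.6 p [516.4 -66.9 234.1] q [-0.     0.594  0.804  0.   ] F [ 0.  -0.9  0.1] gap 0.4539679946098326 gf 0.0 jq [ 0.4   0.45 -0.46  1.79  0.24  0.96  0.14]
shift [-1.486 -1.137 -0.24 ] yaw 107.1
turn [-0.     -0.      0.1447]
```

View pics/s3.png

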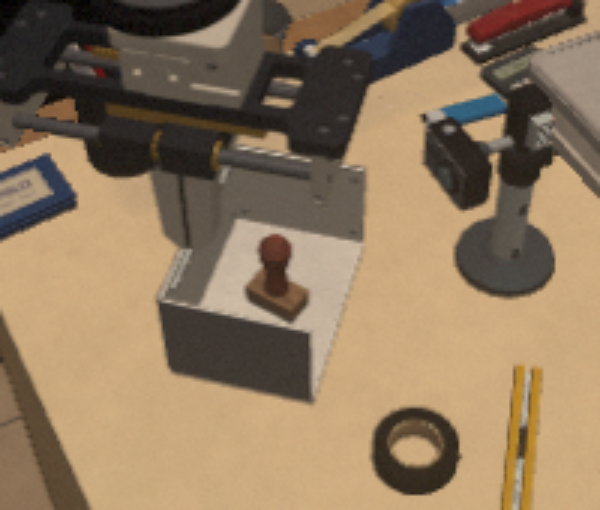

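All three walls stand upright and the stamp is standing at (275,275). The mast head is at about (525,140) in the crop. Next I move above the mast with the gripper open.

Request:
servo_tool:
  plan:
    - [-0.75,-0.57,-0.1,0,0,0.142,0]
    - [-0.75,-0.57,-0.1,0,0,0.142,0]
    - [-0.75,-0.57,-0.1,0,0,0.142,0]
    - [-0.75,-0.57,-0.1,0,0,0.142,0]
    - [-0.75,-0.57,-0.1,0,0,0.142,0]

```text
time_s: 15.22
eef_pos: [467.6, -199.9, 249.3]
tcp_rot: [0.0, 0.884, 0.467, 0.0]
contact_force: [-0.6, 1.1, -0.4]
finger_gap: 46.0
grasp_force: 0.0
```

```bash
python3 - <<'E'
from h import *
to(418.2,-329,250,56)
E
```

```text
t 15.225 p [ 467.6 -199.9  249.3] q [0.    0.884 0.467 0.   ] F [-0.6  1.1 -0.4] gap 45.959073945631054 gf 0.0 jq [ 0.52  0.39 -0.22  1.8   0.1   0.96 -0.34]
shift [-0.896  0.214 -0.005] yaw 55.6
turn [ 0.    -0.    -0.001]
```

Request:
servo_tool:
  plan:
    - [-0.896,0.214,0,0,0,-0.001,0]
    - [-0.896,0.214,0,0,0,-0.001,0]
    - [-0.896,0.214,0,0,0,-0.001,0]
    - [-0.896,0.214,0,0,0,-0.001,0]
    - [-0.896,0.214,0,0,0,-0.001,0]

```text
time_s: 15.85
eef_pos: [420.4, -326.7, 249.2]
tcp_rot: [-0.0, 0.881, 0.474, 0.001]
contact_force: [-0.1, -1.1, 0.3]
finger_gap: 91.9
grasp_force: 0.0
```

```bash
python3 - <<'E'
from h import *
to(418.2,-329,153,56)
E
```

```text
t 15.85 p [ 420.4 -326.7  249.2] q [-0.     0.881  0.474  0.001] F [-0.1 -1.1  0.3] gap 91.91798269488757 gf 0.0 jq [ 0.75  0.42 -0.19  1.74  0.09  0.99 -0.06]
shift [-0.022 -0.003  0.641] yaw 56.5
turn [-0.     -0.0003  0.0015]
```

Request:
servo_tool:
  plan:
    - [-0.02,0,0.25,0,0,0.001,0]
    - [-0.02,0,0.5,0,0,0.001,0]
    - [-0.02,0,0.63,0,0,0.001,0]
    - [-0.02,0,0.64,0,0,0.001,0]
    - [-0.02,0,0.64,0,0,0.001,0]

```text
time_s: 16.48
eef_pos: [418.7, -330.6, 154.0]
tcp_rot: [0.001, 0.883, 0.47, 0.001]
contact_force: [-0.2, 0.3, -0.6]
finger_gap: 93.0
grasp_force: 0.0
```

```bash
python3 - <<'E'
from h import *
to(418.2,-329,153,56)
c=arm.capture('scene'); cv2.imwrite('pics/s4.png',cv2.resize(c['color'][150:260,280:400,::-1],None,fx=5,fy=5))
E
```

```text
t 16.475 p [ 418.7 -330.6  154. ] q [0.001 0.883 0.47  0.001] F [-0.2  0.3 -0.6] gap 93.01025069369477 gf 0.0 jq [ 0.74  0.54 -0.17  1.86  0.13  0.75 -0.09]
shift [ 0.007 -0.009  0.007] yaw 56.1
turn [ 0.0002 -0.0001  0.0003]
```

View pics/s4.png

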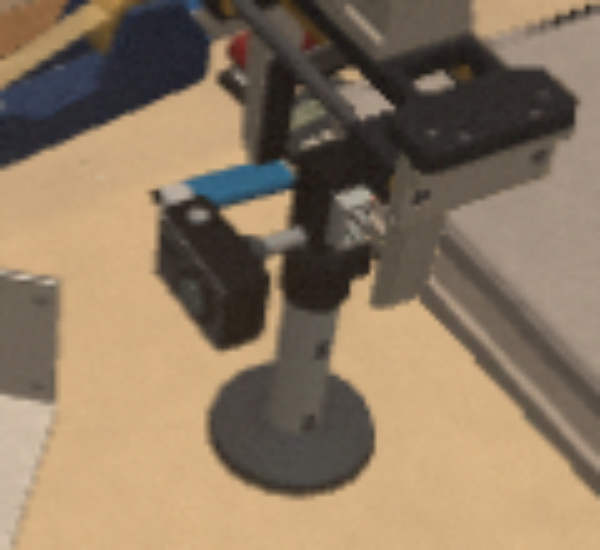

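The fingers straddle the head, with the paddle at (355,215) facing the finger at (405,230). Closing.

Request:
servo_tool:
  plan:
    - [0.007,-0.007,0,0,0,0,1]
    - [0.007,-0.007,0,0,0,0,1]
    - [0.007,-0.007,0,0,0,0,1]
    - [0.007,-0.007,0,0,0,0,1]
    - [0.007,-0.007,0,0,0,0,1]

```text
time_s: 17.15
eef_pos: [417.2, -330.0, 153.1]
tcp_rot: [-0.0, 0.883, 0.469, 0.0]
contact_force: [-0.4, 0.7, -0.1]
finger_gap: 47.4
grasp_force: 0.0
```

Request:
servo_tool:
  plan:
    - [0,0,0,0,0,0,1]
    - [0,0,0,0,0,0,1]
    - [0,0,0,0,0,0,1]
    - [0,0,0,0,0,0,1]

```text
time_s: 17.65
eef_pos: [418.4, -330.8, 153.3]
tcp_rot: [0.001, 0.883, 0.469, 0.001]
contact_force: [4.2, -2.9, -2.9]
finger_gap: 27.8
grasp_force: 30.0
```

Request:
servo_tool:
  plan:
    - [0,0.007,-0.06,0,0,0,1]
    - [0,0.007,-0.14,0,0,0,1]
    - [0,0.007,-0.22,0,0,0,1]
    - [0,0.007,-0.3,0,0,0,1]
    - [0,0.007,-0.38,0,0,0,1]

```text
time_s: 18.27
eef_pos: [418.4, -330.7, 211.3]
tcp_rot: [0.001, 0.883, 0.469, 0.0]
contact_force: [4.2, -3.4, -3.2]
finger_gap: 27.6
grasp_force: 30.0
```

Request:
servo_tool:
  plan:
    - [0,0,-0.07,0,0,0,1]
    - [0,0,-0.14,0,0,0,1]
    - [0,0,-0.2,0,0,0,1]
    - [0,0,-0.25,0,0,0,1]
    - [0,0,-0.26,0,0,0,1]

```text
time_s: 18.9
eef_pos: [418.4, -330.7, 249.9]
tcp_rot: [0.001, 0.883, 0.469, 0.0]
contact_force: [4.6, -3.8, -3.0]
finger_gap: 27.6
grasp_force: 30.0
```

```bash
python3 - <<'E'
from h import *
obs()
for k in('scene','top'):
    c=arm.capture(k); tips(c,['mast_head','grip'])
E
```

```text
t 18.9 p [ 418.4 -330.7  249.9] q [0.001 0.883 0.469 0.   ] F [ 4.6 -3.8 -3. ] gap 27.597542300712938 gf 29.993151426315308 jq [ 0.76  0.42 -0.19  1.74  0.09  0.99 -0.06]
mast_head [([420.7, -328.5, 221.8], 0.98)]
grip [([421.9, -332.8, 250.9], 0.69)]
mast_head [([417.1, -330.3, 223.8], 0.75)]
grip [([421.9, -330.4, 250.0], 0.96)]
```

Request:
servo_tool:
  plan:
    - [0,0,-0.015,0,0,0,1]
    - [0,0,-0.03,0,0,0,1]
    - [0,0,-0.03,0,0,0,1]
    - [0,0,-0.03,0,0,0,1]

```text
time_s: 19.7
eef_pos: [418.4, -330.7, 253.1]
tcp_rot: [0.0, 0.883, 0.469, 0.0]
contact_force: [4.8, -4.6, -6.4]
finger_gap: 27.8
grasp_force: 30.0
```

```bash
python3 -c "
from h import *
obs()"
```

```text
t 19.7 p [ 418.4 -330.7  253.1] q [0.    0.883 0.469 0.   ] F [ 4.8 -4.6 -6.4] gap 27.778766307664167 gf 29.992032051086426 jq [ 0.76  0.42 -0.19  1.73  0.09  1.   -0.06]
```

```bash
python3 - <<'E'
from h import *
c=arm.capture('scene'); cv2.imwrite('pics/s5.png',cv2.resize(c['color'][120:320,150:400,::-1],None,fx=3,fy=3)); obs()
E
```

```text
t 19.75 p [ 418.4 -330.7  253.1] q [0.    0.883 0.469 0.   ] F [ 6.6 -4.2 -7.8] gap 27.39485807067547 gf 29.992175102233887 jq [ 0.76  0.42 -0.19  1.73  0.09  1.   -0.06]
```

View pics/s5.png

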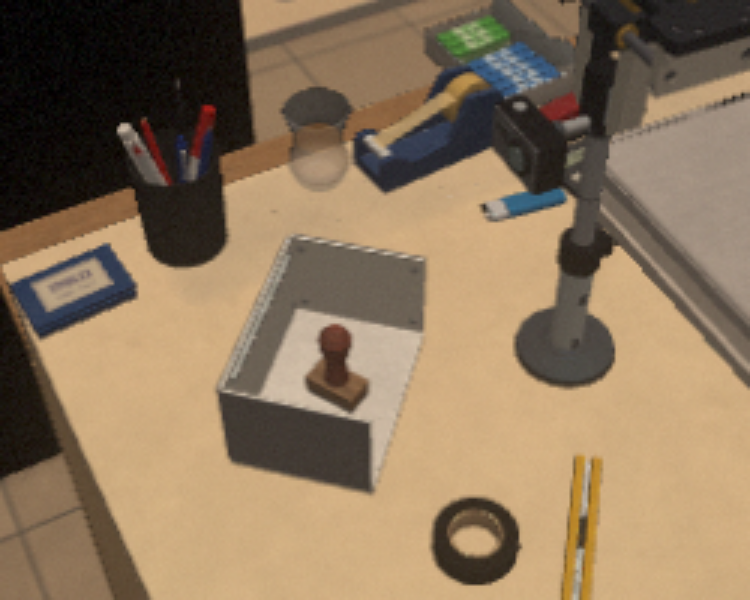

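The box is square with all three walls up, the stamp stands at (335,370), and the mast is extended and held at (600,100). Nothing else has moved.

```bash
python3 -c "
from h import *
print(arm.close_job())"
```

```text
the job is handed in; nothing more can be done
None
```

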